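# Bring the salt box round to the front and open it

### The job

The salt box has to be refilled: turn the lazy susan by pushing on its scalloped wooden rim, keeping the hand off the things that stand on it, until the round wooden salt box is at the front, straight towards your edge of the counter, and let the susan come to rest there. Then push the knob of the salt box's swivel lid sideways, to the side where nothing taller than the box stands in its way, until the lid is swung right aside and the mouth is clear. Leave the salt box standing at the front, and everything else untouched, upright and in its place on the susan and on the counter.

Things in the scene. Friction and masses are not known exactly. Their poses are not given: they have to be found in the camera images.
- susan_mat: fixed square black rubber mat under the lazy susan, 300 by 300 by 3 mm, lying square to the counter's edge; origin on the counter (z = 0) at its centre, exactly under the susan's turning axis; axes parallel to the world's. 'The front' is straight along its -x from there, towards the counter's edge on the robot's side
- platter (a joint): how far the platter has been turned since the start, in rad about the vertical axis, counter-clockwise from above, without end either way (0 at the start, wherever the salt box then is). It turns stiffly: about 0.16 N m, 1 N at the rim, and stays where it is left. Platter: a wooden disc 22 mm thick, underside 30 mm and flat top 52 mm above the counter, edge scalloped
- susan_top (a point): centre of the platter's top, on the turning axis; turns with the platter; its -x points at the salt box's place. Rim: 10 equal round lobes (arcs of 50 mm radius about points 145 mm from the axis), crests 195 mm and notches 160 mm from the axis, a notch 36 mm wide at 180 mm out. A crest is on the -x side (the salt box's) and every 36 degrees on; notches halfway between
- salt_box: round light-wood salt box, 92 mm across, 62 mm high without its lid, wall 6 mm, 0.42 kg, standing loose on the platter, its centre about 85 mm from the turning axis; origin at the centre of its underside. Its -x side, with the lid's knob, points outwards from the susan's axis to within about 0.2 rad; the lid's pin is on its inner side
- salt_lid (a joint): angle of the flat round lid (92 mm across, 11 mm thick, top 73.5 mm above the box's underside) about its upright pin, 36 mm inwards of the box's centre: 0 shut, positive counter-clockwise from above (at the front, the knob goes to the robot's right, -y), negative to its left. Stops at 2.0 rad either way; needs 0.3 N at the knob, stays where it is left; the mouth is clear from 1.25 rad
- salt_lid_knob (a point): top centre of the small mushroom knob on the lid: 18 mm across at the top, 12 mm at the stem, 20 mm high above the lid, 64 mm from the pin and, when shut, 28 mm from the box's centre on its outer side; its top is 145 mm above the counter
- salt_lid_pin (a point): the lid's pin, at the lid's top face: the upright axis about which the lid swivels
- pepper_mill: turned dark-wood pepper mill, 54 mm across, 143 mm tall, standing loose beside the salt box at place a or place b; it is taller than the box and stands in the way of the lid on that side. Origin at the centre of its underside
- ramekin: low white ceramic cup, 68 mm across the rim, 40 mm high, standing loose on the other side of the salt box; the lid passes over it. Origin at the centre of its underside
- oil_cruet: green glass oil bottle with a cork, 58 mm across, 138 mm tall, standing loose on the far half of the platter at place c or d. Origin at the centre of its underside
- sugar_bowl: white ceramic sugar bowl with a knobbed top, 80 mm across, 83 mm tall, standing loose at the other of places c and d. Origin at the centre of its underside
- place_salt (a point): the salt box's place on the platter's top, 85 mm from the axis; turns with the platter
- place_a (a point): place beside the salt box on the platter's top: 40 mm from the axis towards the salt box, 85 mm across (point susan_top's -x, +y); turns with the platter
- place_b (a point): the same on the other side (susan_top's -x, -y)
- place_c (a point): place on the half away from the salt box: 78 mm from the axis, 56 mm across (susan_top's +x, +y); turns with the platter
- place_d (a point): the same on the other side (susan_top's +x, -y)
- mug: blue ceramic mug on the counter, 80 mm across, 92 mm high, bystander; origin at the centre of its underside
- candle_glass: copper tumbler on the counter, 76 mm across, 85 mm high, bystander; origin at the centre of its underside
- wood_spoon: wooden spoon lying on the counter, 260 mm long, bystander; origin under its middle
- soap: square glass soap dispenser with a black pump, 62 mm wide, 158 mm tall, bystander; origin at the centre of its underside
Not all that is in view belongs to the job. Leave any purple or turquoise look-alike of the salt_box alone.

How it is judged:
By the outcome, as a careful person would: the job done as asked, in the order asked, and still so for the second after the job is handed in, with the robot touching nothing.
It also fails if it takes over 72 s, if anything falls off the work surface, if the arm or the gripper's body presses on something with over 40 N, if the wrist force passes 120 N, or if a joint passes its speed limit or range.

### The arm

A 7-joint arm with a two-finger parallel gripper is mounted at the origin on the work surface. World frame = base frame: x ahead of the robot, y to its left, z up, the work surface at z = 0. Lengths are in m, angles in degrees, forces in N, time in s.
With the tool pointing down it reaches from about 0.35 to 0.775 m from the base axis. Payload 3.1 kg.
Tool frame: the origin (TCP) lies on the centre line of the jaws, within the pads' length; the fingertips stand 17 mm ahead of it and the grasp point (between the pads) lies 2 mm behind it (robot.tip_reach is the distance from the TCP to the fingertips, in m); z points along the fingers, y is the direction in which the jaws open and shut (so a half turn about z gives the same grasp; the last joint's range is limited). The gripper opens to 85 mm and grips with 20 to 120 N. Pads are 22 mm wide; open, the fingers measure 114 mm over their backs; the gripper's body (76 mm by 85 mm) begins 54 mm behind the grasp point. The pads swing forward as they close: fully open they stand 13 mm farther back than shut.
Start: joints at [-68.967, 17.813, 0.802, 86.603, -0.252, 75.585, -1.558], TCP at [0.219, 0.505, 0.248] pointing down, gripper open.
Joint ranges: [-154.91, 154.91], [-16.99, 109.72], [-72.82, 74.43], [7.12, 147.25], [-82.49, 262.49], [11.32, 116.49], [-174.64, 174.64]. Speed limits (degrees/s): [159.86, 159.86, 180, 180, 180, 180, 180].

### API

Orientations are given as [roll, pitch, yaw] about the fixed x, y, z axes, in that order (R = Rz(yaw) Ry(pitch) Rx(roll)).
In Python, from station import robot, fingers, vision, workorder, recognise gives the robot as it stands. Calls block until the motion is done:
- robot.move_to(position, orientation): joint-space move of the TCP to a pose.
- robot.line_to(position, orientation=None, velocity=0.15, f_stop=None): straight line of the TCP; orientation=None keeps the orientation; velocity is the mean speed in m/s. With f_stop (N) it stops when the force on the tool has changed by that much, and returns True; else False.
- robot.move_j(angles): joint-space move.
- fingers.gripper_to(opening, force=None): opening from 0.0 (shut) to 1.0 (fully open); force is the grip in N (None keeps the last); returns when the fingers have stopped.
- robot.pause(seconds).
- robot.inverse_kinematics(position, orientation): joint angles nearest the present ones, or None.
- vision.grab_frame(name): name is "scene" or "top" or "wrist"; returns the picture (400x640x3 uint8, red, green, blue); there is no depth.
- vision.calibration(name): a dict with "mtx" (3x3 intrinsics, pixels), "extrinsics" (4x4, takes a point from world to camera coordinates); the wrist camera has in their place "T_tool_cam" (4x4, takes a point from camera to tool coordinates, whose origin is the TCP and whose axes are the flange's). Camera axes: x right, y up, looking along -z (the intrinsics and any distortion apply to the point x, -y, -z); pixel columns grow to the right and rows downward; lengths in m; the calibration is good to about 2 mm. A picture is of the moment at which its call begins: read the wrist's pose just before it. calibration takes no time and is no camera call.
A pose or a line that the arm cannot do raises robot.PlanningError and nothing moves.
- workorder.close_job(): hands the job in, once; it reports no verdict.
Trained networks look in the newest picture that a camera, given by its name, has taken for a name from the list of things; names that differ only in an ending like _2 or _b are one class to them, and where a whole thing is asked for, a point or a joint stands for the part that bears it (a point fixed in the world has none). Each returns a list of dicts, best first, with "p" (0 to 1); they miss things now and then, are a little off and sometimes report something else, mostly with a low value. They report only what shows in the picture. A call takes as long as a camera call. They do not tell look-alikes from the thing itself.
- recognise(label, camera): "rect" ([centre column, centre row, width, height] in pixels, round what is visible of it).
Readings, each from a call of its own:
- robot.current_time_s(): time.
- robot.current_joint_positions(): joint angles.
- robot.current_dq(): joint speeds.
- robot.current_joint_torque(): joint torques, N m.
- robot.current_tool_pos(): TCP position.
- robot.current_eef_rot(): TCP orientation.
- robot.current_contact_force(): force on the tool from outside, world axes, zero at the start.
- robot.current_torque(): the same for the moment, N m.
- robot.current_finger_gap(): opening from 0.0 (shut) to 1.0 (fully open).
Only numpy, scipy, OpenCV 4.12 (cv2) and the standard library are available. Lean on these libraries where they do the work, as an engineer would, in place of code of your own. Each camera call takes 0.05 s, during which the arm holds its last target. There are 200 camera calls.

## Working session

There is one attempt and no reset: what is moved stays moved. The work goes in short steps, each a Python script; the robot and the scene stay as the last script left them, time stands still between calls to the robot, and variables do not carry over. Pictures are saved under pics/ and viewed, about 8 in all and at most 12, crops included, and the job is handed in when it is done.

```bash
mkdir -p pics; ls
cat > h.py <<'E'
import numpy as np, cv2
from station import robot, fingers, vision, workorder, recognise
def proj(P,name):
    c=vision.calibration(name); E=np.array(c["extrinsics"]); K=np.array(c["mtx"])
    q=E[:3,:3]@np.asarray(P,float)+E[:3,3]; q=np.array([q[0],-q[1],-q[2]]); u=K@q; return u[:2]/u[2]
def unproj(uv,z,name):
    c=vision.calibration(name); E=np.array(c["extrinsics"]); K=np.array(c["mtx"])
    d=np.linalg.inv(K)@np.array([uv[0],uv[1],1.]); d=np.array([d[0],-d[1],-d[2]])
    d=E[:3,:3].T@d; o=-E[:3,:3].T@E[:3,3]; return o+d*(z-o[2])/d[2]
def save(name,f):
    im=vision.grab_frame(name); cv2.imwrite("pics/"+f,im[:,:,::-1]); return im
E
python3 - <<'E'
from h import *
print(robot.current_time_s(),{k:v for k,v in vision.calibration("top").items()})
for c in("scene","top"):
    save(c,c+"0.png")
    for n in("salt_box","salt_lid_knob","pepper_mill","ramekin","oil_cruet","sugar_bowl","susan_mat","platter","mug","candle_glass","wood_spoon","soap"):
        for r in recognise(n,c)[:3]:
            print(c,n,round(r["p"],2),np.round(r["rect"]),np.round(unproj(r["rect"][:2],.06,c)[:2],3))
E
```

```text
pics
0.0 {'mtx': array([[441.75020239,   0.        , 313.47927644],
       [  0.        , 441.75020239, 210.57488946],
       [  0.        ,   0.        ,   1.        ]]), 'extrinsics': array([[-0.11415029, -0.9934608 , -0.00231109,  0.04491016],
       [ 0.96665476, -0.11160641,  0.23048336, -0.62278787],
       [-0.22923411,  0.02407571,  0.97307352, -1.34175259],
       [ 0.        ,  0.        ,  0.        ,  1.        ]])}
scene salt_box 0.97 [248. 206.  25.  34.] [ 0.57  -0.248]
scene salt_box 0.66 [303. 240.  28.  36.] [ 0.69  -0.033]
scene salt_box 0.58 [232. 234.  32.  37.] [ 0.705 -0.259]
scene salt_lid_knob 0.97 [244. 199.  25.  24.] [ 0.538 -0.272]
scene salt_lid_knob 0.57 [231. 228.  29.  27.] [ 0.679 -0.27 ]
scene salt_lid_knob 0.55 [306. 233.  29.  25.] [ 0.655 -0.03 ]
scene pepper_mill 0.77 [334. 245.  23.  42.] [0.69  0.064]
scene ramekin 0.75 [298. 218.  17.  16.] [ 0.596 -0.069]
scene oil_cruet 0.78 [334. 201.  20.  40.] [0.492 0.032]
scene sugar_bowl 0.58 [359. 229.  26.  25.] [0.607 0.131]
scene susan_mat 0.82 [318. 280. 100.  22.] [0.832 0.042]
scene platter 0.8
[... 715 characters left out ...]
2]
top sugar_bowl 0.56 [295. 207. 117. 118.] [0.645 0.032]
top susan_mat 0.62 [296. 215.  95.  88.] [0.619 0.029]
top susan_mat 0.4 [265. 217.  24.  28.] [0.624 0.131]
top platter 0.93 [295. 209. 116. 121.] [0.638 0.031]
top platter 0.56 [311. 181.  27.  30.] [ 0.728 -0.031]
top mug 0.9 [170. 290.  44.  28.] [0.426 0.443]
top mug 0.22 [295. 207. 113. 112.] [0.645 0.03 ]
top mug 0.2 [325. 210.  16.  19.] [ 0.625 -0.064]
top candle_glass 0.19 [295. 209. 114. 124.] [0.64  0.031]
top wood_spoon 0.81 [460. 241.  31.  75.] [ 0.474 -0.48 ]
top wood_spoon 0.62 [280. 178.  18.  24.] [0.747 0.069]
top wood_spoon 0.48 [295. 210. 114. 118.] [0.637 0.032]
top soap 0.65 [161. 232.  42.  29.] [0.613 0.465]
```

Run:
```python
import cv2
a=cv2.imread("pics/top0.png")[110:350,120:520]
cv2.imwrite("pics/c0.png",cv2.resize(a,None,fx=2,fy=2,interpolation=cv2.INTER_CUBIC))
```

```text
(no output)
```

View pics/c0.png

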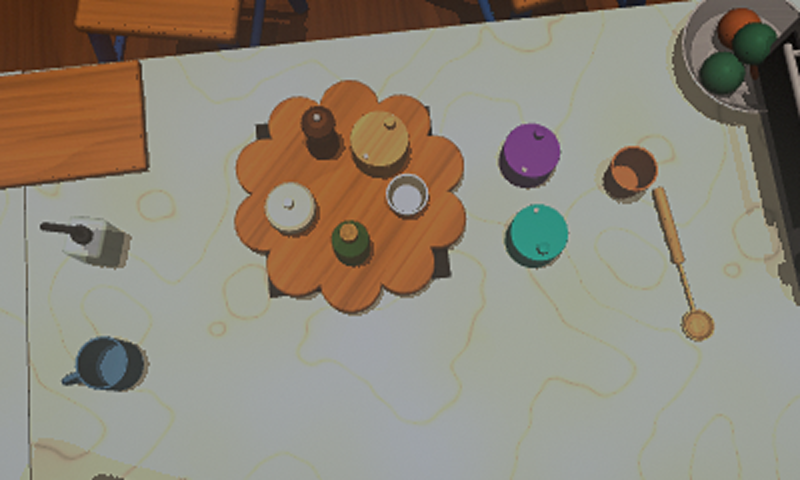

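The top view shows the platter (crop centre ~(350,195)). The salt box is at the far right with its knob outward, and the dark mill sits counter-clockwise of it. The ramekin is clockwise of it, with the oil near the front and the sugar bowl on the left. The purple and teal look-alikes are on the counter to the right. Once the box is at the front, the mill will be on the right, so the lid has to swing left. Next I'll fit the scalloped rim.

```bash
cat >> h.py <<'E'
from scipy.optimize import minimize
def rim(cx,cy,ph,z):
    P=[]
    for k in range(10):
        a=ph+k*np.pi/5; n=.145*np.array([np.cos(a),np.sin(a)])
        # half-angle of arc about lobe centre until notch at polar offset 18 deg, r=.160
        d=np.array([.160*np.cos(np.pi/10)-.145,.160*np.sin(np.pi/10)]); h=np.arctan2(d[1],d[0])
        for t in np.linspace(-h,h,15): P.append([cx+n[0]+.05*np.cos(a+t),cy+n[1]+.05*np.sin(a+t),z])
    return P
def fit(im,guess,cam="top"):
    """guess cx,cy,phi(salt dir, rad) -> fitted, IoU. 8x upsampled masks."""
    hsv=cv2.cvtColor(im,cv2.COLOR_RGB2HSV)
    m=((hsv[...,1]>110)&(hsv[...,2]>50)).astype(np.uint8)
    u=proj([guess[0],guess[1],.05],cam); m2=np.zeros_like(m); cv2.circle(m2,tuple(int(v) for v in u),72,1,-1); m&=m2
    cs,_=cv2.findContours(m,cv2.RETR_EXTERNAL,cv2.CHAIN_APPROX_NONE); c=max(cs,key=cv2.contourArea)
    m=np.zeros_like(m); cv2.drawContours(m,[c],-1,1,-1); m=cv2.GaussianBlur(m.astype(np.float32),(0,0),.8)
    def ren(p):
        r=np.zeros(m.shape,np.uint8)
        for z in (.052,.030):
            q=np.array([proj(P,cam) for P in rim(*p,z)]); cv2.fillPoly(r,[np.round(q*256).astype(np.int32)],255,cv2.LINE_AA,8)
        return cv2.GaussianBlur(r.astype(np.float32)/255,(0,0),.8)
    f=lambda p:float(((ren(p)-m)**2).sum())
    b=None
    for d in (-.2,-.1,0,.1,.2):
        g=np.array([guess[0],guess[1],guess[2]+d])
        s=minimize(f,g,method="Nelder-Mead",options=dict(initial_simplex=[g,g+[.005,0,0],g+[0,.005,0],g+[0,0,.06]],maxiter=70))
        if b is None or s.fun<b.fun:b=s
    return b.x,b.fun,m,ren(b.x)
E
time python3 - <<'E'
from h import *
im=cv2.imread("pics/top0.png")[:,:,::-1].copy()
box=[unproj(p,z,"top") for p,z in (((310,180),.1255),((315,172.5),.145))]
print("lid,knob",np.round(box,4),"cam",np.round(unproj((313,210),1.3,"top"),3))
p,f,m,r=fit(im,[.64,.03,np.radians(-35)])
print(p,np.degrees(p[2]),f,m.sum(),r.sum())
d=box[0][:2]-p[:2];print("box polar",np.hypot(*d),np.degrees(np.arctan2(d[1],d[0])))
for n,uv,z in (("mill",(279.5,167),.19),("ram",(323,207.5),.092),("oil",(294.5,226),.19),("sug",(265.5,213),.11)):
    d=unproj(uv,z,"top")[:2]-p[:2];print(n,np.hypot(*d),np.degrees(np.arctan2(d[1],d[0])-p[2])%360)
E
```

```text
lid,knob [[ 0.7104 -0.0257  0.1255]
 [ 0.7267 -0.0434  0.145 ]] cam [0.335 0.004 1.3  ]Traceback (most recent call last):
  File "<stdin>", line 5, in <module>
  File "h.py", line 37, in fit
    s=minimize(f,g,method="Nelder-Mead",options=dict(initial_simplex=[g,g+[.005,0,0],g+[0,.005,0],g+[0,0,.06]],maxiter=70))
    res = _minimize_neldermead(fun, x0, args, callback, bounds=bounds,
                               **options)
    fxe = func(xe)
    fx = function(np.copy(x), *(wrapper_args + args))
  File "h.py", line 33, in <lambda>
    f=lambda p:float(((ren(p)-m)**2).sum())
                       ~~~^^^
  File "h.py", line 31, in ren
    q=np.array([proj(P,cam) for P in rim(*p,z)]); cv2.fillPoly(r,[np.round(q*256).astype(np.int32)],255,cv2.LINE_AA,8)
                ~~~~^^^^^^^
  File "h.py", line 4, in proj
    c=vision.calibration(name); E=np.array(c["extrinsics"]); K=np.array(c["mtx"])
ValueError: time passes only in moves, steps and waits

real	0m7.011s
user	0m2.365s
sys	0m0.315s
```

```bash
sed -i 's/c=vision.calibration(name);/c=cal(name);/; 2a import functools\n@functools.cache\ndef cal(name): return vision.calibration(name)' h.py
time python3 - <<'E'
from h import *
im=cv2.imread("pics/top0.png")[:,:,::-1].copy()
box=[unproj(p,z,"top") for p,z in (((310,180),.1255),((315,172.5),.145))]
p,f,m,r=fit(im,[.64,.03,np.radians(-35)])
print(p,np.degrees(p[2]),f,m.sum(),r.sum())
d=box[0][:2]-p[:2];print("box polar",np.hypot(*d),np.degrees(np.arctan2(d[1],d[0])))
for n,uv,z in (("mill",(279.5,167),.19),("ram",(323,207.5),.092),("oil",(294.5,226),.19),("sug",(265.5,213),.11)):
    d=unproj(uv,z,"top")[:2]-p[:2];print(n,np.hypot(*d),np.degrees(np.arctan2(d[1],d[0])-p[2])%360)
# plan stroke
c=p[:2]; a0=p[2]-np.pi/2; a1=np.pi/2+0.0
print("notch",np.degrees(a0)%360)
for s in (0,90,180,270):
  print(s,[ (lambda q: None if q is None else np.round(q).astype(int).tolist())(robot.inverse_kinematics([c[0]+.192*np.cos(a),c[1]+.192*np.sin(a),.053],[180,0,np.degrees(a)+s])) for a in np.radians([235,190,140,90])])
E
```

```text
[ 0.65193813  0.03258643 -0.09969865] -5.712312042511801 139.3788604736328 9749.0 10158.797
box polar 0.08259157555153238 -44.93450037696013
mill 0.09422419031464682 24.02453234615219
ram 0.09353640446066534 259.47819484361366
oil 0.09521888855357864 183.47709780625277
sug 0.09497222624085312 112.5080106422672
notch 264.2876879574882
0 [[-9, 31, 27, 101, -17, 53, 171], [-25, 22, 28, 115, -14, 46, 111], [-35, 27, 21, 105, -13, 50, 42], [-34, 44, 23, 76, -18, 63, -9]]
90 [[-31, 45, 64, 101, -45, 64, -76], [-50, 34, 65, 116, -38, 55, -135], [-23, 26, 6, 104, -3, 49, 124], [-27, 43, 11, 76, -9, 62, 75]]
180 [[-20, 35, 44, 101, -29, 56, 1], [-35, 25, 42, 115, -22, 48, -61], [-63, 42, 64, 106, -44, 61, -111], [-16, 43, -7, 75, 5, 62, 156]]
270 [[-21, 36, 46, 101, -30, 56, 92], [-30, 23, 34, 115, -18, 47, 25], [-43, 29, 32, 105, -20, 51, -42], [-40, 47, 35, 77, -27, 65, -92]]
real	0m4.821s
user	0m3.861s
sys	0m0.622s
```

```bash
cat >> h.py <<'E'
C=np.array([.6519,.0326])
def pol(a,r,z): return [C[0]+r*np.cos(a),C[1]+r*np.sin(a),z]
def ori(a): return [180,0,(np.degrees(a)+270+180)%360-180]
E
python3 - <<'E'
from h import *
tz=.034+robot.tip_reach; print(robot.tip_reach)
a=np.radians(228.3)
fingers.gripper_to(0.0)
robot.move_to(pol(a,.225,.25),ori(a)); print(robot.current_time_s())
robot.line_to(pol(a,.225,tz),ori(a),velocity=.2,f_stop=8)
f0=np.array(robot.current_contact_force())
hit=robot.line_to(pol(a,.190,tz),velocity=.05,f_stop=5)
p=np.array(robot.current_tool_pos()); print(hit,np.hypot(*(p[:2]-C)),p,np.array(robot.current_contact_force())-f0,robot.current_time_s(),robot.current_joint_positions())
im=save("top","t1.png"); x,f,_,_=fit(im,[*C,np.radians(-41.7)]); print(x,np.degrees(x[2]),f)
cv2.imwrite("pics/c1.png",cv2.resize(im[140:290,190:430,::-1],None,fx=3,fy=3,interpolation=cv2.INTER_CUBIC))
E
```

```text
0.017
4.55
False 0.1904591843901372 [ 0.52524084 -0.10963979  0.05094492] [ 0.02127802 -1.64940628 -1.25502881] 6.5417 [-24.17083291  34.72030246  47.52650437 104.27880736 -30.87050816
  54.87185262  85.00666332]
[ 0.65527302  0.03419064 -0.72799374] -41.71096853379025 1725.175048828125
```

View pics/c1.png

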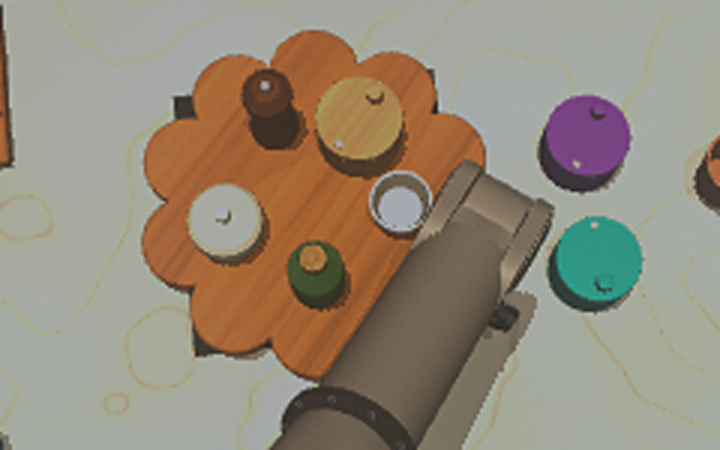

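The hand is in the notch and clear of the oil bottle and ramekin, so I'll run the clockwise stroke with a force stop.

Run:
```python
from h import *
tz=.034+robot.tip_reach
F=[]
for a in np.radians(np.linspace(228.3,90,17))[1:]:
    h=robot.line_to(pol(a,.190,tz),ori(a),velocity=.09,f_stop=15); F.append(round(float(np.linalg.norm(robot.current_contact_force())),1))
    if h: print("stop at",np.degrees(a)); break
robot.pause(.3)
print(F,robot.current_time_s(),robot.current_tool_pos())
im=save("top","t2.png")
cv2.imwrite("pics/c2.png",cv2.resize(im[140:290,190:430,::-1],None,fx=3,fy=3,interpolation=cv2.INTER_CUBIC))
```

```text
[1.3, 0.8, 1.0, 0.7, 0.8, 0.9, 1.3, 1.0, 0.8, 2.0, 1.0, 0.9, 0.4, 1.0, 0.1, 1.2] 14.3583 [0.65151107 0.22277935 0.05107938]
```

View pics/c2.png

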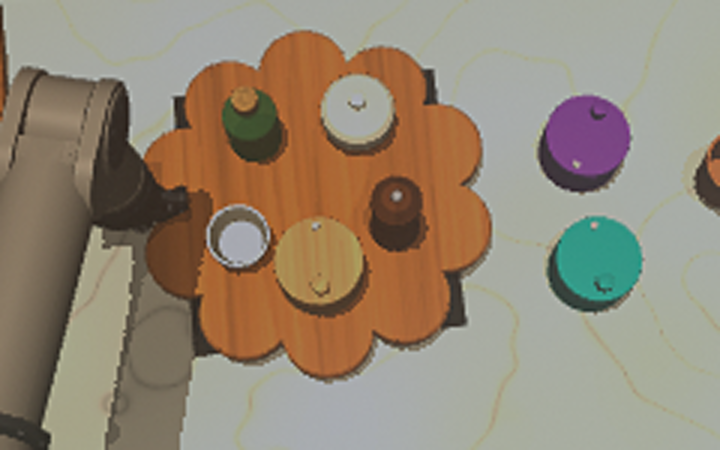

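Salt box is now near the front (crop (320,265), knob at (320,288)). Everything still stands, with the mill on the right. I'll withdraw and measure the residual angle.

```bash
cat >> h.py <<'E'
def measure(f):
    im=save("top",f)
    x,e,_,_=fit(im,[*C,np.radians(180)]); print("rim phi deg",np.degrees(x[2]),"c",x[:2],"cost",e)
    cr=cv2.resize(im[140:290,190:430,::-1],None,fx=3,fy=3,interpolation=cv2.INTER_CUBIC); cv2.imwrite("pics/c_"+f,cr)
    return x
E
python3 - <<'E'
from h import *
tz=.034+robot.tip_reach; a=np.radians(90)
robot.line_to(pol(a,.225,tz),velocity=.1,f_stop=15)
robot.line_to(pol(a,.30,.26),velocity=.25)
measure("t3.png"); print(robot.current_time_s())
for cam in("top","scene"):
  if cam=="scene": save(cam,"s3.png")
  for n in("salt_box","salt_lid_knob"):
    for r in recognise(n,cam)[:3]: print(cam,n,round(r["p"],2),np.round(r["rect"],1),np.round(unproj(r["rect"][:2],.11,cam)[:2],3))
E
```

```text
rim phi deg 178.98020096430741 c [0.65230338 0.03254119] cost 135.56118774414062
16.0
top salt_box 0.84 [388.  229.3  35.7  28.5] [ 0.53  -0.247]
top salt_box 0.83 [383.3 189.5  28.4  35.4] [ 0.658 -0.252]
top salt_box 0.72 [434.6 194.6  24.1  23.2] [ 0.623 -0.409]
top salt_lid_knob 0.89 [387.9 227.4  29.9  27.9] [ 0.536 -0.248]
top salt_lid_knob 0.86 [383.8 184.7  24.9  26.2] [ 0.673 -0.256]
top salt_lid_knob 0.74 [296.8 227.1  27.7  33.7] [0.569 0.031]
scene salt_box 0.71 [332.1 209.7  25.   34.3] [0.588 0.041]
scene salt_box 0.64 [246.3 203.6  24.6  35.2] [ 0.611 -0.236]
scene salt_box 0.61 [234.3 234.   32.7  35. ] [ 0.747 -0.232]
scene salt_lid_knob 0.89 [245.5 201.   27.2  23.2] [ 0.6   -0.242]
scene salt_lid_knob 0.66 [229.1 228.8  26.6  22.6] [ 0.729 -0.254]
scene salt_lid_knob 0.58 [333.9 201.2  30.1  25.2] [0.548 0.04 ]
```

View pics/c_t3.png

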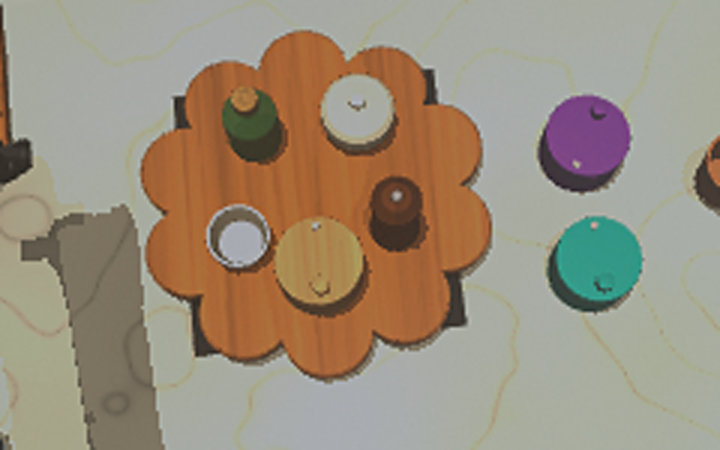

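Run:
```python
from h import *
up=lambda u,v:(190+(u+.5)/3-.5,140+(v+.5)/3-.5)
lid=unproj(up(320,262),.1255,"top"); kn=unproj(up(320,286),.143,"top"); pin=unproj(up(316,227),.1275,"top")
print("lid",lid,"knob",kn,"pin",pin,np.hypot(*(kn-pin)[:2]),np.hypot(*(lid[:2]-C)),"radial deg",np.degrees(np.arctan2(*(lid[:2]-C)[::-1])),"knob dir",np.degrees(np.arctan2(*(kn-pin)[1::-1])))
```

```text
lid [0.56623008 0.03254355 0.1255    ] knob [0.53839215 0.03478474 0.143     ] pin [0.60255044 0.03273148 0.1275    ] 0.06419114283296153 0.08566994094672893 radial deg -179.96224632932018 knob dir 178.16698912646604
```

The measured points match the given sizes (knob to pin 64 mm, box to axis 86 mm) and the box is at 180°. Now I'll push the lid to the left.

```bash
cat >> h.py <<'E'
PIN=np.array([.6025,.0327])
def push(th,off,z):   # th: lid swing magnitude (rad, clockwise); finger behind knob by off
    a=np.radians(178.2)-th; r=np.array([np.cos(a),np.sin(a)]); t=np.array([r[1],-r[0]])  # clockwise tangent
    p=PIN+.064*r-off*t; return [*p,z],ori(a)
E
python3 - <<'E'
from h import *
z=.131+robot.tip_reach
p,o=push(0,.032,.27); print(p,o)
robot.line_to([.5,.30,.27],velocity=.3)
robot.move_to(p,o)
p,o=push(0,.032,z); h=robot.line_to(p,o,velocity=.12,f_stop=6); print("descend",h,robot.current_tool_pos(),robot.current_time_s())
assert not h
p,o=push(0,.021,z); robot.line_to(p,o,velocity=.05,f_stop=5)
for th in np.linspace(0,1.7,13)[1:]:
    p,o=push(th,.020,z); h=robot.line_to(p,o,velocity=.06,f_stop=8)
    if h: print("stop",th); break
robot.pause(.2); print(robot.current_contact_force(),robot.current_time_s())
p,o=push(th,.028,z); robot.line_to(p,velocity=.08)
q=robot.current_tool_pos(); robot.line_to([q[0],q[1],.27],velocity=.2)
robot.line_to([.45,.30,.27],velocity=.3)
measure("t4.png"); print(robot.current_time_s())
E
```

```text
[np.float64(0.537526435846093), np.float64(0.0027260786492968245), 0.27] [180, 0, np.float64(88.20000000000005)]
descend False [0.53822149 0.00257256 0.14879384] 19.7583
[0.64784919 1.44386319 0.11306617] 24.0417
rim phi deg 178.98570060026844 c [0.65228019 0.03241925] cost 140.69378662109375
26.05
```

View pics/c_t4.png

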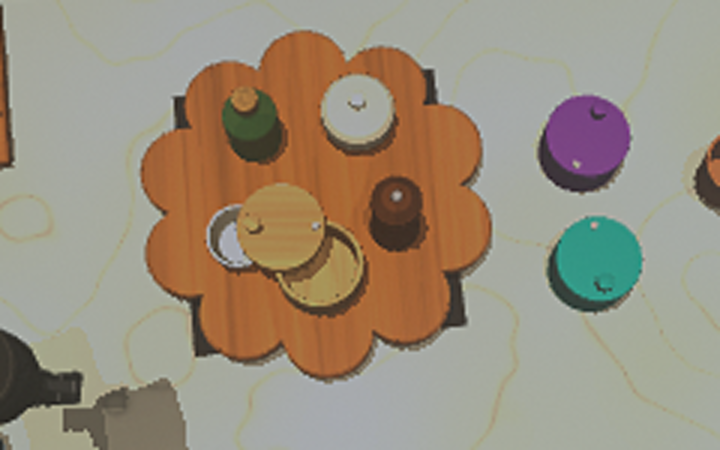

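The lid is swung left, with the knob at (254,222) and the pin at (316,227), about 1.7 rad. The mouth is open, the platter hasn't moved, and everything is upright. I'll hand in.

Run:
```python
from h import *
up=lambda u,v:(190+(u+.5)/3-.5,140+(v+.5)/3-.5)
k=unproj(up(254,223),.143,"top")-unproj(up(316,227),.1275,"top")
print("lid swing rad",np.radians(178.2)-np.arctan2(k[1],k[0]),np.hypot(*k[:2]))
workorder.close_job()
```

```text
lid swing rad 1.66479514769531 0.062050726184442656
the job is handed in; nothing more can be done
```

The salt box is at the front with its lid swung fully aside, and I handed the job in at about 26 s of the 72 s allowed. The hand-in reports no verdict.

- **Turning the susan:** I put the shut fingertips in a rim notch well away from the tall items and pushed it about 139° clockwise in one stroke. The force was 2 N or less at every point I checked.
- **Opening the lid:** I pushed the knob to the robot's left, the ramekin side, because the pepper mill ended up on the right.

**Last checks (top camera):**
- **Position:** the rim fit puts the salt box's place at 179.0° (front is 180°), and it didn't change while I opened the lid. The box itself measured 180.0° and 86 mm from the axis before that push, and shows no visible shift since.
- **Lid:** it is swung about 1.66 rad, against the 1.25 needed, so the mouth is clear.
- **Other items:** everything on the platter, plus the look-alikes, is upright and in place. The mug, soap dispenser, spoon and tumbler are largely outside that last picture. The arm stayed well away from them.

No check failed. The rim and box readings disagree by about 1°, which is small enough to leave.

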